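# Set the dowel borer to the hole depth of a sample

### The arm

A 7-joint arm with a two-finger parallel gripper is mounted at the origin on a cart in front of the work surface, level with it; the furniture and walls round the work are solid. World frame = base frame: x ahead of the robot, y to its left, z up, the work surface at z = 0. Lengths are in m, angles in rad, forces in N, time in s.
With the tool pointing down it reaches from about 0.4 to 0.9 m from the base axis. Payload 5.6 kg.
Tool frame: the origin (TCP) lies between the finger pads; the fingertips stand 17 mm ahead of it and the grasp point (between the pads) lies 2 mm behind it; z points along the fingers, y is the line along which they close (so a half turn about z gives the same grasp; the last joint's range is limited). The gripper opens to 92 mm and grips with 3 to 60 N. Pads are 20 mm wide; open, the fingers measure 128 mm over their backs; the gripper's body (75 mm by 189 mm) begins 69 mm behind the grasp point.
Start: joints at [-1.231, 0.468, -0.012, 1.603, 0.006, 1.071, -0.056], TCP at [0.243, 0.603, 0.202] pointing down, gripper open.
Joint ranges: [-2.53, 2.53], [-0.31, 2.02], [-1.57, 1.55], [0.28, 2.44], [-1.29, 4.43], [0.15, 1.84], [-2.92, 2.92]. Speed limits (rad/s): [2.57, 2.57, 3.14, 3.14, 3.14, 3.14, 3.14].

### API

Orientations are given as a rotation vector (axis times angle).
In Python, from bench import bot, viewer, ticket gives the robot as it stands.
- The arm moves only by the shell command python3 -m inch 'ROWS' [FORCE]. ROWS is JSON, one flat list of numbers, 5 for each row, row after row: the shift along the tool's x, y, z scaled (see below), then the turn about the tool's z scaled (see below), then the closure, from 0 (fully open) to 1 (shut). A call has 1 to 20 rows; each row is the pose to reach, as a shift and turn from the pose commanded when the call began, along the tool's axes at that moment; what a row does not reach only later rows make up. The controller multiplies each number of a shift by 800 mm and each number of a turn by 60 degrees. A row lasts 1/10 s, in which the tool goes at most 50 mm and 8.59 degrees, less where a joint would pass 70% of its speed; a pose out of reach is approached as far as the arm can. A call with a number of a shift or a turn outside -1 to 1 is refused whole. A call with a gripper value outside its range is refused whole. The fingers move at their own pace and stop on an object; FORCE is the grip in N (left out, the last holds). Time passes only in rows, so rows that repeat a pose let the fingers close. It gives the time, the measured TCP pose, the force, the opening and the grip force at its end, in the units of the state.
- bot.state(): the state, without advancing time (a new reading comes with each control period).
- viewer.camera(name): name is "scene" or "top"; returns the picture (384x512x3 uint8, blue, green, red); there is no depth.
- viewer.camera_info(name): a dict with "intrinsics" (3x3 intrinsics, pixels), "k1" (the pictures are not rectified: a ray, as slopes to the right and down, at radius r is drawn at 1 + k1 r^2 times it, then the intrinsics apply), "rvec" (rotation vector, rad) and "tvec" (3), from world to camera coordinates, as OpenCV has them. Camera axes: x right, y down, z forward; pixel columns grow to the right and rows downward; lengths in m; the calibration is good to about 2 mm. A picture is of the moment at which its call begins. camera_info takes no time and is no camera call.
- ticket.finish_job(): hands the job in; it is judged then, once.
The state is a dict: "time": time; "qpos": joint angles; "dq": joint speeds; "joint_efforts": joint torques, N m; "ee_pos": TCP position; "orientation": TCP orientation; "force": force on the tool from outside, world axes, zero at the start; "wrist_torque": the same for the moment, N m; "width": opening from 0.0 (shut) to 1.0 (fully open); "grip_force": force on a finger pad.
Only numpy, scipy, OpenCV 4.12 (cv2) and the standard library are available. Lean on these libraries where they do the work, as an engineer would, in place of code of your own. Each camera call takes 0.05 s, during which the arm holds its last target. There are 200 camera calls.

### The job

The next dowel holes must be as deep as the one in the sample block that lies in the depth gauge's work rest. Slide the block along the rest up against the end stop, lower the gauge rod into its hole until it bottoms, and leave it standing there; then press the borer's depth key for that depth (12, 20, 28 or 36 mm from left to right) so that it latches and the old one pops up, and last shut the clear cover over the keys. Leave the other two blocks and the things lying about where they are.

Things in the scene. Friction and masses are not known exactly. Their poses are not given: they have to be found in the camera images.
- block_a: beech offcut, 46 x 100 x 50 mm (its x, y, z), with one upright 14 mm blind bore in its top, 12, 28 or 36 mm deep (measure it: the three offcuts look alike). Origin at the centre of its underside. One of the three (it changes) lies in the gauge's work rest, its y along the rest, 50 to 85 mm short of the end stop; the other two lie on the table behind the gauge. Loose, 0.1 to 0.2 kg
- block_a_hole (a point): centre of the mouth of the bore in block_a: in the top face, 50 mm above the table, 12 mm from the block's middle towards its +y end
- block_b: another such offcut, same size, axes and origin as block_a, with its own bore
- block_b_hole (a point): centre of the mouth of the bore in block_b: in the top face, 50 mm above the table, 12 mm from the block's middle towards its +y end
- block_c: another such offcut, same size, axes and origin as block_a, with its own bore
- block_c_hole (a point): centre of the mouth of the bore in block_c: in the top face, 50 mm above the table, 12 mm from the block's middle towards its +y end
- gauge: hole-depth gauge, fixed; origin on the table under the rod's axis, y along its aluminium work rest. Fence (26 mm high, +x side) and lip (9 mm, -x side) 49 mm apart, from y = -150 mm to the 26 mm high end stop, face at y = +38 mm. A block against the stop has its bore under the rod. Behind the fence a 150 mm post with a green arm (24 mm wide) over the rest at z = 71 to 111 mm
- gauge_rod (a joint): travel of the gauge rod, 0 (top) to 0.050 m, growing downwards; 0 to 0.005 at the start. At 0 the tip of the 7 mm rod is 10 mm above the top face of a block in the rest, so on the bottom of a bore the travel is 10 mm + the bore's depth. The rod stays where it is left (friction about 1.6 N)
- rod_top (a point): top centre of the rod's red knob (26 mm across, 16 mm high), to be pushed down; moves with the rod, 176 mm above the table at travel 0
- borer: green bench dowel borer, fixed, 170 x 230 mm; origin at the centre of its underside, x away from the robot, y to its left. Four grey keys in a row along y on the console at its right front (deck at z = 85 mm), under each on the front plate a white bar as long as its depth; behind the console a motor (top z = 97 mm, axis at x = 46 mm); at the left a bit and a small table, below z = 86 mm
- key1 (a joint): travel of the 12 mm depth key, leftmost (+y): 0 up, 0.0105 fully pressed, about 0.0078 when latched. The four keys are interlocked by a sprung latch bar: a key pressed to the end of its travel (about 3 N) stays down when released, and the key that was down pops up. At the start the 20 mm key is down
- key1_top (a point): top centre of the 12 mm key; moves with it; 99 mm above the table when up; the top is 32 mm (x) by 22 mm (y); the keys stand 28 mm apart, centre to centre
- key2 (a joint): travel of the 20 mm depth key, second from the left, down at the start; values as key1
- key2_top (a point): top centre of the 20 mm key; moves with it; 99 mm above the table when up
- key3 (a joint): travel of the 28 mm depth key, third from the left; values as key1
- key3_top (a point): top centre of the 28 mm key; moves with it; 99 mm above the table when up
- key4 (a joint): travel of the 36 mm depth key, rightmost (-y); values as key1
- key4_top (a point): top centre of the 36 mm key; moves with it; 99 mm above the table when up
- cover (a joint): angle of the clear cover with orange front edge, hinged behind the keys: 0 shut (level), it opens up and back and stands at 1.5 to 1.75 rad at the start; light friction (under 1 N at its edge) holds it at any angle. 120 mm wide along y; shut, its panel reaches from 3 mm behind the hinge axis to 54 mm in front of it, upper face 18 mm above the axis
- cover_hinge (a point): middle of the cover's hinge axis (along the borer's y), 89 mm above the table, at x = -24, y = -45 mm on the borer
- tape_measure: yellow tape measure, 33 x 86 x 65 mm, standing at the left of the table; loose bystander, origin at the centre of its underside
- sanding_block: wooden sanding block, 55 x 97 x 27 mm, lying at the left; loose bystander, origin at the centre of its underside
- ruler: wooden rule, 30 x 300 x 9 mm, lying along the front edge; loose bystander, origin at the centre of its underside
- peg_a: small wooden peg, 18 x 72 x 11 mm, lying near the front edge; loose bystander, origin at the centre of its underside

How it is judged:
On the way, in this order (a step that is already met when the one before it is completed fails the run):
1. the block in the gauge's work rest lies against the end stop, its hole under the rod ((horizontal distance between block_a_hole and gauge below 0.004 m or horizontal distance between block_b_hole and gauge below 0.004 m or horizontal distance between block_c_hole and gauge below 0.004 m)), for 0.2 s.
2. the gauge rod stands on the bottom of that block's hole (((horizontal distance between block_a_hole and gauge below 0.004 m and value of joint gauge_rod between 0.02 and 0.025 m) or (horizontal distance between block_b_hole and gauge below 0.004 m and value of joint gauge_rod between 0.036 and 0.041 m) or (horizontal distance between block_c_hole and gauge below 0.004 m and value of joint gauge_rod between 0.044 and 0.049 m))), for 0.2 s.
3. the depth key that matches the hole is down and the other three are up (((horizontal distance between block_a_hole and gauge below 0.004 m and value of joint gauge_rod between 0.02 and 0.025 m and value of joint key1 above 0.006 m and value of joint each of key2, key3, key4 below 0.002 m) or (horizontal distance between block_b_hole and gauge below 0.004 m and value of joint gauge_rod between 0.036 and 0.041 m and value of joint key3 above 0.006 m and value of joint each of key1, key2, key4 below 0.002 m) or (horizontal distance between block_c_hole and gauge below 0.004 m and value of joint gauge_rod between 0.044 and 0.049 m and value of joint key4 above 0.006 m and value of joint each of key1, key2, key3 below 0.002 m))), for 0.2 s.
4. the cover over the keys is shut (value of joint cover below 0.06 rad), for 0.2 s.
At the end, for the whole second after the job is handed in: Sample hole within 4 mm of the rod axis; rod on the hole bottom (travel within -2/+3 mm of 10 mm + depth); key of that depth down over 6 mm, other three up (under 2 mm); cover shut (under 0.06 rad) and still; the two other blocks moved under 20 mm (((horizontal distance between block_a_hole and gauge below 0.004 m and value of joint gauge_rod between 0.02 and 0.025 m and value of joint key1 above 0.006 m and value of joint each of key2, key3, key4 below 0.002 m and distance of each of block_b, block_c from where it was at the start of the episode below 0.02 m) or (horizontal distance between block_b_hole and gauge below 0.004 m and value of joint gauge_rod between 0.036 and 0.041 m and value of joint key3 above 0.006 m and value of joint each of key1, key2, key4 below 0.002 m and distance of each of block_a, block_c from where it was at the start of the episode below 0.02 m) or (horizontal distance between block_c_hole and gauge below 0.004 m and value of joint gauge_rod between 0.044 and 0.049 m and value of joint key4 above 0.006 m and value of joint each of key1, key2, key3 below 0.002 m and distance of each of block_a, block_b from where it was at the start of the episode below 0.02 m)) and value of joint cover below 0.06 rad and velocity of joint cover below 0.05 rad/s); the robot touches nothing.
It fails at once if a bystander (tape measure, sanding block, rule, peg) is pushed more than 30 mm (distance of any of tape_measure, sanding_block, ruler, peg_a from where it was at the start of the episode above 0.03 m).
It also fails if it takes over 54 s, if anything falls off the work surface, if the arm or the gripper's body presses on something with over 40 N, if the wrist force passes 120 N, or if a joint passes its speed limit or range.

## Working session

There is one attempt and no reset: what is moved stays moved. The work goes in short steps, Python scripts to look and compute and a shell command to move; the robot and the scene stay as the last step left them, time stands still between calls to the robot, and variables do not carry over. Pictures are saved under pics/ and viewed, at most 10 in all, crops included, and the job is handed in when it is done.

```bash
ls; mkdir -p pics
python3 - <<'E'
from bench import bot, viewer
import cv2
print(bot.state())
for n in("scene","top"):
    cv2.imwrite(f"pics/{n}0.png",viewer.camera(n)); print(viewer.camera_info(n))
E
```

```text
pics
{'time': 0.0, 'qpos': array([-1.23097144,  0.46834455, -0.01162647,  1.60363683,  0.00599317,
        1.07139426, -0.05628464]), 'dq': array([ 0.00073127,  0.00077097, -0.00020471, -0.00034125, -0.0003478 ,
       -0.000195  ,  0.00038213]), 'joint_efforts': array([ 4.06176878e-05, -5.20588303e+01, -1.22025658e-02, -2.43742740e+01,
       -5.65624866e-02,  1.75795297e-02,  1.69667333e-04]), 'ee_pos': array([0.24262546, 0.60236037, 0.20135608]), 'orientation': array([-5.97678399e-01, -3.08398238e+00,  2.72254486e-03]), 'force': array([-0.36848788, -0.37515785,  0.5646528 ]), 'wrist_torque': array([-0.03679963, -0.00445917, -0.00974934]), 'grip_force': 0.0, 'width': 1.000246211134874}
{'intrinsics': array([[446.33981624,   0.        , 261.60245831],
       [  0.        , 446.33981624, 185.0429904 ],
       [  0.        ,   0.        ,   1.        ]]), 'k1': -0.038634916103986026, 'rvec': array([ 1.9345373 , -0.64782354,  0.44220387]), 'tvec': array([-0.397201  ,  0.27750773,  0.91717617])}
{'intrinsics': array([[380.54103456,   0.        , 259.75731718],
       [  0.        , 380.54103456, 188.46571802],
       [  0.        ,   0.        ,   1.        ]]), 'k1': 0.0018455248605137018, 'rvec': array([ 2.17207019, -2.14932534,  0.12233892]), 'tvec': array([0.0599528 , 0.55270047, 1.27874328])}
```

View pics/scene0.png

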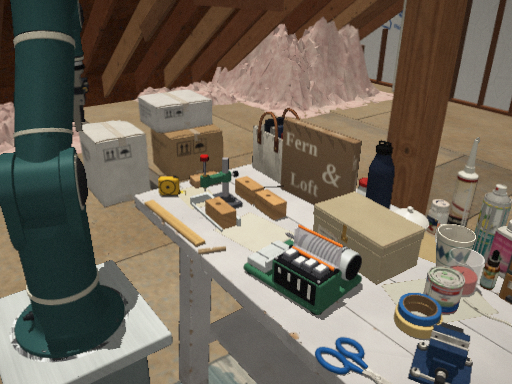

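View pics/top0.png

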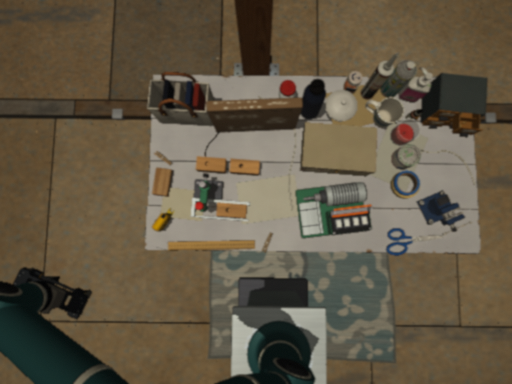

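The scene view shows the gauge at about (222,185), with its block at (221,210) and the borer at (305,270). In the top view the rest is at (192-247, 200-218), its block at (231,211), the free blocks at (211,163) and (244,167), and the borer at (333,208). Next I zoom into both views.

```bash
cat > h.py <<'E'
import numpy as np, cv2
from bench import viewer
class C:
    def __init__(s,n):
        i=viewer.camera_info(n); s.K=i["intrinsics"]; s.D=np.array([i["k1"],0,0,0.]); s.r=i["rvec"]; s.t=i["tvec"]; s.R=cv2.Rodrigues(s.r)[0]; s.o=-s.R.T@s.t
    def ray(s,uv):
        p=cv2.undistortPoints(np.array([[uv]],float),s.K,s.D)[0,0]
        d=s.R.T@np.array([*p,1]); return d/np.linalg.norm(d)
    def plane(s,uv,z):
        d=s.ray(uv); return s.o+d*(z-s.o[2])/d[2]
    def proj(s,P): return cv2.projectPoints(np.array(P,float).reshape(-1,3),s.r,s.t,s.K,s.D)[0][:,0]
S=C("scene");T=C("top")
def tri(us,ut):
    a,b=S.ray(us),T.ray(ut); A=np.stack([a,-b],1)
    k=np.linalg.lstsq(A,T.o-S.o,rcond=None)[0]
    p,q=S.o+a*k[0],T.o+b*k[1]; return (p+q)/2,np.linalg.norm(p-q)
def crop(im,x,y,w,h,k,f):
    cv2.imwrite(f,cv2.resize(im[y:y+h,x:x+w],None,fx=k,fy=k,interpolation=cv2.INTER_CUBIC))
E
python3 - <<'E'
from h import *
t=cv2.imread("pics/top0.png");s=cv2.imread("pics/scene0.png")
a=cv2.resize(t[150:225,185:265],(400,375),interpolation=2);b=cv2.resize(t[175:250,292:372],(400,375),interpolation=2)
cv2.imwrite("pics/tz.png",np.hstack([a,b]))
a=cv2.resize(s[145:245,185:295],(440,400),interpolation=2);b=cv2.resize(s[225:315,240:365],(360*125//90,360),interpolation=2)
b=cv2.resize(s[220:320,265:355],(360,400),interpolation=2)
cv2.imwrite("pics/sz.png",np.hstack([a,b]))
E
```

```text
(no output)
```

View pics/tz.png

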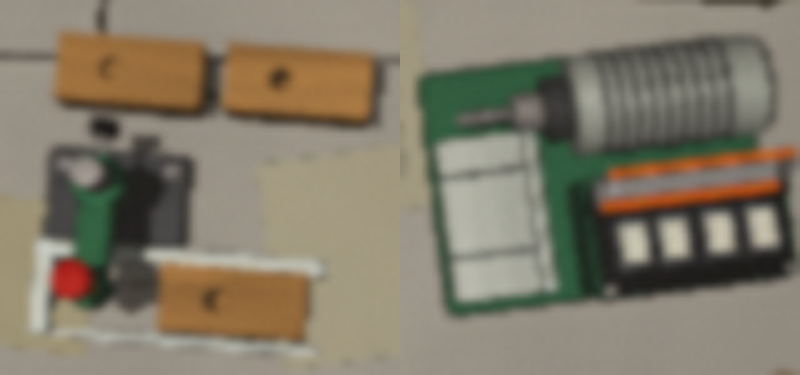

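View pics/sz.png

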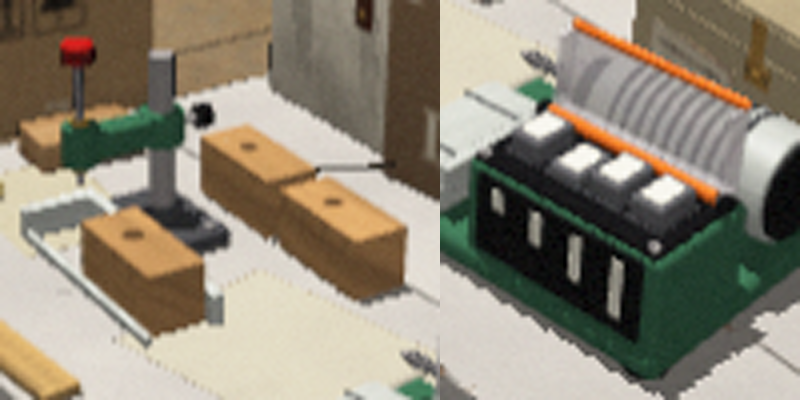

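The crops show the knob (top crop 72,278), the block's bore (212,299) and its corners. They also show the white key tops (633,242), (676,238), (720,232), (763,227), with key 2 down, and the cover standing open with orange strips at both its edges. Now I'll compute positions.

Run:
```python
from h import *
np.set_printoptions(precision=4,suppress=True)
t=cv2.imread("pics/top0.png");s=cv2.imread("pics/scene0.png")
print("cams",S.o,T.o)
tl=lambda x,y:(185+x/5-.4,150+y/5-.4); tr=lambda x,y:(292+(x-400)/5-.4,175+y/5-.4)
sl=lambda x,y:(185+x/4-.4,145+y/4-.4); sr=lambda x,y:(265+(x-440)/4-.4,220+y/4-.4)
def blob(im,box,f):
    x,y,w,h=box; hsv=cv2.cvtColor(im[y:y+h,x:x+w],cv2.COLOR_BGR2HSV).astype(int); m=f(hsv).astype(np.uint8)
    n,l,st,c=cv2.connectedComponentsWithStats(m)
    return [(st[i,4],c[i]+[x,y],(st[i,:4]+[x,y,0,0])) for i in range(1,n) if st[i,4]>8]
red=lambda h:(h[...,1]>150)&((h[...,0]<6)|(h[...,0]>174))&(h[...,2]>80)
rs=blob(s,(195,145,20,30),red);rt=blob(t,(190,195,20,25),red);print("red",rs,rt)
print("knob tri",tri(rs[0][1],rt[0][1]),"at .168",T.plane(rt[0][1],.168),S.plane(rs[0][1],.168))
print("block top from T");
for p in [(160,265),(308,272),(305,340),(158,330),(212,299)]: print(T.plane(tl(*p),.05))
print("from S")
for p in [(133,208),(203,262),(150,278),(82,222),(133,235)]: print(S.plane(sl(*p),.05))
print("bore tri",tri(sl(133,235),tl(212,299)))
for n,a,b in [("otherL",(250,146),(107,68)),("otherR",(332,202),(281,77))]: print(n,tri(sl(*a),tl(*b)))
print("fence ends T z.026",T.plane(tl(50,243),.026),T.plane(tl(322,265),.026)," lip",T.plane(tl(55,332),.009),T.plane(tl(312,351),.009))
wh=lambda h:(h[...,1]<60)&(h[...,2]>150)
print("keys")
ks=[(546,127),(580,159),(624,168),(665,189)];kt=[(634,242),(676,238),(720,232),(763,227)]
for a,b in zip(ks,kt): print(tri(sr(*a),tr(*b)),T.plane(tr(*b),.099))
org=lambda h:(h[...,1]>170)&(h[...,0]>5)&(h[...,0]<16)&(h[...,2]>150)
print("orange",blob(s,(290,220,70,60),org),blob(t,(325,200,55,25),org))
print("orange bars: top edge bar", tri(sr(577,22),tr(607,176)),tri(sr(748,103),tr(795,153)))
print("lower", tri(sr(553,108),tr(600,211)),tri(sr(716,198),tr(780,186)))
print("borer corners",[T.plane(tr(*p),z) for p,z in [((420,73),.01),((448,315),.01)]])
```

```text
cams [-0.1349 -0.7956  0.6518] [0.4009 0.0618 1.3341]
red [(np.int32(37), array([203.5946, 155.9459]), array([200, 154,   8,   5]))] [(np.int32(46), array([198.8043, 205.3478]), array([196, 202,   7,   8]))]
knob tri (array([0.4814, 0.2515, 0.1721]), np.float64(0.0009848548510991747)) at .168 [0.4821 0.2519 0.168 ] [0.4863 0.2608 0.168 ]
block top from T
[0.5003 0.2112 0.05  ]
[0.4966 0.111  0.05  ]
[0.4507 0.1123 0.05  ]
[0.4564 0.2115 0.05  ]
[0.4777 0.1755 0.05  ]
from S
[0.5023 0.2129 0.05  ]
[0.4967 0.1138 0.05  ]
[0.4537 0.116  0.05  ]
[0.4596 0.2153 0.05  ]
[0.4788 0.1765 0.05  ]
bore tri (array([0.4778, 0.1753, 0.0508]), np.float64(0.0004769242762919052))
otherL (array([0.6358, 0.2498, 0.0514]), np.float64(0.002339956854874245))
otherR (array([0.6288, 0.132 , 0.0517]), np.float64(0.002301681113948993))
fence ends T z.026 [0.5166 0.2903 0.026 ] [0.5033 0.1023 0.026 ]  lip [0.456  0.2879 0.009 ] [0.4447 0.109  0.009 ]
keys
(array([ 0.4348, -0.1898,  0.1003]), np.float64(0.0008015727507839144)) [ 0.4346 -0.1898  0.099 ]
(array([ 0.437 , -0.2176,  0.094 ]), np.float64(0.001528980
[... 247 characters left out ...]
int32(107), array([321.0841, 236.1402]), array([299, 225,  44,  22])), (np.int32(83), array([312.8313, 257.7229]), array([292, 246,  42,  24]))] [(np.int32(43), array([352.1163, 207.093 ]), array([335, 205,  35,   5])), (np.int32(51), array([348.8824, 213.9412]), array([333, 212,  34,   5]))]
orange bars: top edge bar (array([ 0.4754, -0.1655,  0.1418]), np.float64(0.0025138102062924592)) (array([ 0.4905, -0.2827,  0.1436]), np.float64(0.0013566677423588389))
lower (array([ 0.456 , -0.1701,  0.0941]), np.float64(0.0036157602322614392)) (array([ 0.4716, -0.286 ,  0.0934]), np.float64(0.0012362070808257615))
borer corners [array([ 0.5533, -0.0597,  0.01  ]), array([ 0.3854, -0.079 ,  0.01  ])]
```

```bash
cat > go.py <<'E'
import numpy as np, cv2, sys
from bench import bot
G=np.array([.4815,.2515]);gy=np.array([.055,.9985]);gx=np.array([.9985,-.055])
H=np.array([.4648,-.2312]);bx=np.array([.993,.12]);by=np.array([-.12,.993])
KC=np.array([.440,-.2313])
def go(xy,z,head):
    s=bot.state(); R=cv2.Rodrigues(s["orientation"])[0]; p=s["ee_pos"]
    h=np.degrees(np.arctan2(R[1,1],R[0,1])); d=R.T@(np.array([*xy,z])-p)
    t=(h-head+90)%180-90
    print("pos",p.round(4),"head",h.round(2),"tilt",R[:,2].round(3),"F",s["force"].round(1),"t",s["time"])
    print("target",np.round([*xy,z],4),"shift",(d/.8).round(4),"turn",(t/60).round(4))
E
python3 - <<'E'
from go import *
print(G+gy*-.173); go(G+gy*-.173,.26,-3.15)
E
```

```text
[0.471985  0.0787595]
pos [0.2426 0.6024 0.2014] head 68.06 tilt [-0.    -0.002 -1.   ] F [0.6 0.7 0.1] t 0.1
target [0.472  0.0788 0.26  ] shift [-0.5105 -0.5002 -0.0724] turn 1.1869
```

```bash
python3 -m inch '[0,0,-0.0724,0,1, 0,0,-0.0724,0,1, -0.51,-0.5,-0.0724,1,1, -0.51,-0.5,-0.0724,1,1, -0.51,-0.5,-0.0724,1,1, -0.51,-0.5,-0.0724,1,1, -0.51,-0.5,-0.0724,1,1, -0.51,-0.5,-0.0724,1,1, -0.51,-0.5,-0.0724,1,1, -0.51,-0.5,-0.0724,1,1, -0.51,-0.5,-0.0724,1,1, -0.51,-0.5,-0.0724,1,1, -0.51,-0.5,-0.0724,1,1, -0.51,-0.5,-0.0724,1,1, -0.51,-0.5,-0.0724,1,1, -0.51,-0.5,-0.0724,1,1, -0.51,-0.5,-0.0724,1,1, -0.51,-0.5,-0.0724,1,1, -0.51,-0.5,-0.0724,1,1]' 10
python3 - <<'E'
from go import *
go(G+gy*-.173,.032,-3.15)
E
```

```text
time: 2.0
ee_pos: [0.4715, 0.0805, 0.2602]
orientation: [-2.057, -2.374, 0.0]
force: [0.2, -0.3, -0.4]
width: 0.003
grip_force: 0.0
pos [0.4715 0.0805 0.2602] head 8.18 tilt [-0.  0. -1.] F [ 0.2 -0.3 -0.4] t 2.0
target [0.472  0.0788 0.032 ] shift [-0.0023  0.0003  0.2852] turn 0.1889
```

```bash
python3 -m inch '[-0.0023,0,0,0.189,1, -0.0023,0,0,0.189,1, -0.0023,0,0.285,0.189,1, -0.0023,0,0.285,0.189,1, -0.0023,0,0.285,0.189,1, -0.0023,0,0.285,0.189,1, -0.0023,0,0.285,0.189,1, -0.0023,0,0.285,0.189,1]'
python3 - <<'E'
from go import *
go(G+gy*-.071,.032,-3.15)
from h import *
cv2.imwrite("pics/s1.png",viewer.camera("scene")); t=viewer.camera("top")
crop(viewer.camera("scene"),185,145,110,100,5,"pics/s1z.png")
E
```

```text
time: 2.8
ee_pos: [0.4689, 0.0773, 0.0289]
orientation: [-2.281, -2.156, 0.011]
force: [-0.5, -0.3, -0.1]
width: 0.005
grip_force: 0.0
pos [0.4689 0.0773 0.0289] head -3.23 tilt [-0.008 -0.003 -1.   ] F [-0.5 -0.3 -0.1] t 2.8
target [0.4776 0.1806 0.032 ] shift [ 0.1295  0.0035 -0.0043] turn -0.0013
```

View pics/s1z.png

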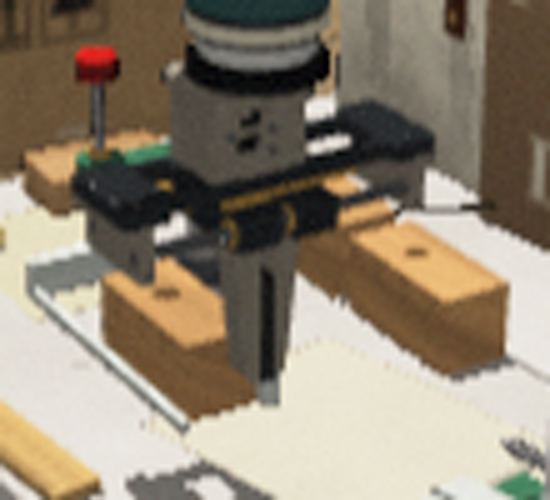

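The closed fingers stand behind the block's near end (265,390), inside the rest and clear of the fence. Now I push.

```bash
python3 -m inch '[0.01,0.003,-0.004,0,1, 0.025,0.003,-0.004,0,1, 0.04,0.003,-0.004,0,1, 0.055,0.003,-0.004,0,1, 0.07,0.003,-0.004,0,1, 0.085,0.003,-0.004,0,1, 0.1,0.003,-0.004,0,1, 0.11,0.003,-0.004,0,1, 0.115,0.003,-0.004,0,1, 0.12,0.003,-0.004,0,1, 0.12,0.003,-0.004,0,1, 0.12,0.003,-0.004,0,1]'
python3 - <<'E'
from go import *
go(G+gy*-.071,.032,-3.15)
E
```

```text
time: 4.15
ee_pos: [0.48, 0.1732, 0.0354]
orientation: [-2.285, -2.156, -0.0]
force: [0.2, -0.7, 0.4]
width: 0.006
grip_force: 0.0
pos [0.48   0.1732 0.0354] head -3.3 tilt [-0.  0. -1.] F [ 0.2 -0.7  0.4] t 4.15
target [0.4776 0.1806 0.032 ] shift [ 0.0091 -0.0035  0.0043] turn -0.0025
```

```bash
python3 -m inch '[0.002,-0.003,0.004,0,1, 0.004,-0.003,0.004,0,1, 0.006,-0.003,0.004,0,1, 0.008,-0.003,0.004,0,1, 0.008,-0.003,0.004,0,1]'; python3 -m inch '[0.001,0,0,0,1, 0.002,0,0,0,1, 0.003,0,0,0,1, 0.003,0,0,0,1]'
python3 - <<'E'
from go import *
go(G+gy*-.071,.032,-3.15)
E
```

```text
time: 4.65
ee_pos: [0.478, 0.1803, 0.0322]
orientation: [-2.284, -2.157, -0.0]
force: [0.5, -0.5, 0.0]
width: 0.005
grip_force: 0.0
time: 5.05
ee_pos: [0.4781, 0.1824, 0.0322]
orientation: [-2.284, -2.157, -0.0]
force: [0.3, -0.0, 0.0]
width: 0.011
grip_force: 0.1
pos [0.4781 0.1824 0.0322] head -3.27 tilt [ 0.  0. -1.] F [ 0.3 -0.   0. ] t 5.05
target [0.4776 0.1806 0.032 ] shift [-0.0023 -0.0005  0.0003] turn -0.0021
```

```bash
python3 -m inch '[0.001,0,0,0,1, 0.002,0,0,0,1, 0.003,0,0,0,1, 0.003,0,0,0,1]';python3 -m inch '[0.001,0,0,0,1, 0.002,0,0,0,1, 0.003,0,0,0,1, 0.003,0,0,0,1]'
python3 - <<'E'
from h import *
from go import *
go(G+gy*-.071,.032,-3.15)
s=viewer.camera("scene");t=viewer.camera("top")
a=cv2.resize(s[145:245,185:285],(400,400),interpolation=2);b=cv2.resize(t[150:230,180:260],(400,400),interpolation=2)
cv2.imwrite("pics/p2.png",np.hstack([a,b]))
E
```

```text
time: 5.45
ee_pos: [0.4781, 0.1835, 0.0322]
orientation: [2.284, 2.156, -0.002]
force: [-0.2, -4.8, 2.7]
width: 0.008
grip_force: 2.5
time: 5.85
ee_pos: [0.4781, 0.1837, 0.0321]
orientation: [2.285, 2.154, -0.005]
force: [-2.0, -10.9, 5.5]
width: 0.005
grip_force: 5.2
pos [0.4781 0.1837 0.0321] head -3.39 tilt [-0.001 -0.003 -1.   ] F [ -2.  -10.9   5.5] t 5.85
target [0.4776 0.1806 0.032 ] shift [-0.0039 -0.0003  0.0002] turn -0.0041
```

View pics/p2.png

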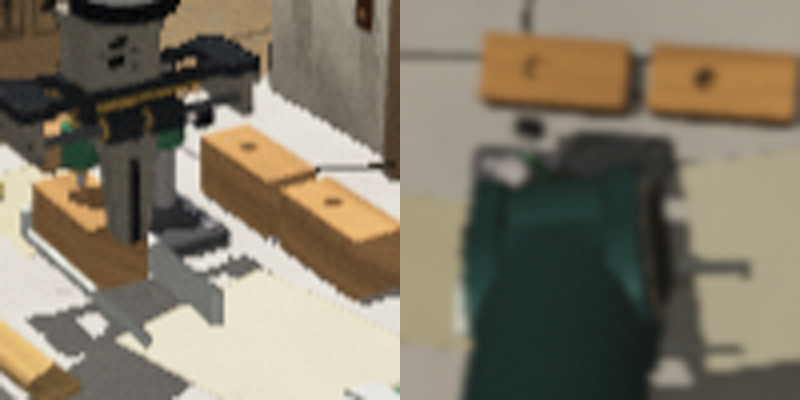

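The block is against the stop: the force rose to 11 N and the tool stalled. I back off, rise and go over the knob.

```bash
python3 -m inch '[-0.02,0,0,0,1, -0.05,0,0,0,1, -0.06,0,0,0,1, -0.06,0,-0.28,0,1, -0.06,0,-0.28,0,1, -0.06,0,-0.28,0,1, -0.06,0,-0.28,0,1, -0.06,0,-0.28,0,1, -0.06,0,-0.28,0,1, -0.06,0,-0.28,0,1]'
python3 - <<'E'
from h import *
from go import *
s=viewer.camera("scene"); t=viewer.camera("top"); cv2.imwrite("pics/s3.png",s); cv2.imwrite("pics/t3.png",t)
go(G,.205,-3.15)
E
```

```text
time: 6.95
ee_pos: [0.4754, 0.1398, 0.2562]
orientation: [-2.283, -2.158, -0.002]
force: [0.4, -1.2, -1.3]
width: 0.002
grip_force: 0.0
pos [0.4746 0.1392 0.2548] head -3.25 tilt [-0.002 -0.001 -1.   ] F [-0.5  0.9 -0.8] t 7.05
target [0.4815 0.2515 0.205 ] shift [0.1406 0.0007 0.0621] turn -0.0017
```

```bash
python3 -m inch '[0.06,0,0,0,1, 0.12,0,0,0,1, 0.14,0,0,0,1, 0.14,0,0,0,1, 0.14,0,0.03,0,1, 0.14,0,0.06,0,1, 0.14,0,0.06,0,1, 0.14,0,0.06,0,1]'
python3 - <<'E'
from go import *
go(G,.180,-3.15)
E
python3 -m inch '[0,0,0.006,0,1, 0,0,0.012,0,1, 0,0,0.018,0,1, 0,0,0.024,0,1, 0,0,0.03,0,1, 0,0,0.03,0,1]'
python3 - <<'E'
from go import *
go(G,.155,-3.15)
E
```

```text
time: 7.85
ee_pos: [0.4821, 0.2493, 0.208]
orientation: [2.286, 2.154, -0.002]
force: [0.8, 0.2, -0.5]
width: 0.006
grip_force: 0.0
pos [0.4821 0.2493 0.208 ] head -3.4 tilt [-0.001 -0.001 -1.   ] F [ 0.8  0.2 -0.5] t 7.85
target [0.4815 0.2515 0.18  ] shift [ 0.0027 -0.0009  0.0351] turn -0.0042
time: 8.45
ee_pos: [0.4816, 0.2508, 0.1835]
orientation: [-2.284, -2.157, 0.002]
force: [-1.1, 0.2, -0.4]
width: 0.005
grip_force: 0.0
pos [0.4816 0.2508 0.1835] head -3.27 tilt [-0.001 -0.001 -1.   ] F [-1.1  0.2 -0.4] t 8.45
target [0.4815 0.2515 0.155 ] shift [ 0.0009 -0.0001  0.0356] turn -0.002
```

```bash
for i in 1; do :; done; python3 -m inch '[0,0,0.0025,0,1, 0,0,0.005,0,1, 0,0,0.0075,0,1, 0,0,0.01,0,1, 0,0,0.0125,0,1, 0,0,0.0125,0,1]'; python3 -m inch '[0,0,0.0025,0,1, 0,0,0.005,0,1, 0,0,0.005,0,1]'; python3 -m inch '[0,0,0.0025,0,1, 0,0,0.0025,0,1]'
```

```text
time: 9.05
ee_pos: [0.4819, 0.2509, 0.1739]
orientation: [-2.284, -2.157, 0.001]
force: [-0.0, 1.0, 0.8]
width: 0.007
grip_force: 0.0
time: 9.35
ee_pos: [0.4818, 0.2509, 0.1699]
orientation: [-2.284, -2.157, 0.001]
force: [-1.0, 0.1, 0.6]
width: 0.004
grip_force: 0.0
time: 9.55
ee_pos: [0.4819, 0.2509, 0.168]
orientation: [-2.284, -2.157, 0.001]
force: [-0.1, 0.4, 0.3]
width: 0.004
grip_force: 0.0
```

```bash
python3 -m inch '[0,0,0.0025,0,1, 0,0,0.005,0,1, 0,0,0.0075,0,1, 0,0,0.01,0,1, 0,0,0.0125,0,1, 0,0,0.0125,0,1]'; python3 -m inch '[0,0,0.0025,0,1, 0,0,0.005,0,1, 0,0,0.005,0,1]'; python3 -m inch '[0,0,0.0025,0,1, 0,0,0.0025,0,1]'
```

```text
time: 10.15
ee_pos: [0.482, 0.2509, 0.158]
orientation: [2.284, 2.157, -0.0]
force: [0.7, -0.1, -0.1]
width: 0.006
grip_force: 0.0
time: 10.45
ee_pos: [0.482, 0.2509, 0.154]
orientation: [2.284, 2.157, -0.0]
force: [-0.2, -0.5, 1.2]
width: 0.008
grip_force: 0.0
time: 10.65
ee_pos: [0.482, 0.251, 0.152]
orientation: [2.284, 2.157, -0.0]
force: [-0.6, -0.3, 0.1]
width: 0.005
grip_force: 0.0
```

Run:
```python
from h import *
crop(viewer.camera("scene"),175,125,100,90,6,"pics/s4.png")
```

```text
(no output)
```

View pics/s4.png

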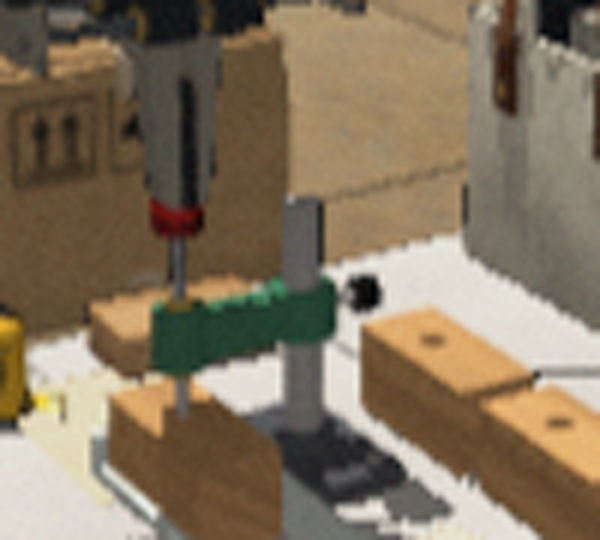

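The fingertips rest on the red knob (178,215) and the rod is entering the bore (183,405). I keep lowering it.

```bash
python3 -m inch '[0,0,0.0025,0,1, 0,0,0.0025,0,1]'; python3 -m inch '[0,0,0.002,0,1, 0,0,0.002,0,1]'; python3 -m inch '[0,0,0.002,0,1, 0,0,0.002,0,1]';  python3 -m inch '[0,0,0.002,0,1, 0,0,0.002,0,1]'
```

```text
time: 10.9
ee_pos: [0.482, 0.251, 0.15]
orientation: [2.284, 2.157, -0.0]
force: [-0.6, -0.2, 0.4]
width: 0.008
grip_force: 0.0
time: 11.1
ee_pos: [0.482, 0.251, 0.1485]
orientation: [2.284, 2.157, -0.0]
force: [0.2, 0.7, -0.1]
width: 0.006
grip_force: 0.0
time: 11.3
ee_pos: [0.482, 0.2509, 0.1468]
orientation: [2.284, 2.157, -0.0]
force: [-0.7, 0.2, -0.3]
width: 0.006
grip_force: 0.0
time: 11.5
ee_pos: [0.482, 0.251, 0.1452]
orientation: [2.284, 2.157, -0.0]
force: [0.2, 0.5, 0.4]
width: 0.005
grip_force: 0.0
```

```bash
python3 -m inch '[0,0,0.001,0,1, 0,0,0.001,0,1]'
python3 - <<'E'
from bench import bot
import numpy as np
from h import *
im=viewer.camera("scene");print(bot.state()["force"],bot.state()["joint_efforts"])
crop(im,185,140,60,60,10,"pics/s5.png")
h=cv2.cvtColor(im,cv2.COLOR_BGR2HSV).astype(int)[130:175,190:215]
m=(h[...,1]>150)&((h[...,0]<6)|(h[...,0]>174))&(h[...,2]>60)
y,x=np.nonzero(m);print(x.mean()+190,y.mean()+130,y.min()+130,y.max()+130,len(x))
print("proj knob top/bottom for travel",[(k,S.proj([[.4815,.2515,.176-k],[.4815,.2515,.16-k]]).round(1).tolist()) for k in(0,.022,.038,.046,.05)])
E
```

```text
time: 11.7
ee_pos: [0.482, 0.251, 0.1445]
orientation: [2.284, 2.157, -0.0]
force: [-0.6, 0.6, -0.3]
width: 0.006
grip_force: 0.0
[-0.15996555  0.59059386 -0.06598116] [ 3.70504786e-03 -4.03918898e+01  4.20339301e+00 -2.08411807e+01
 -5.00834396e-02 -1.89083372e-02  1.39471704e-03]
203.55172413793105 163.41379310344828 161 166 29
proj knob top/bottom for travel [(0, [[203.7, 154.7], [203.9, 159.8]]), (0.022, [[204.0, 161.7], [204.1, 166.8]]), (0.038, [[204.1, 166.8], [204.3, 171.8]]), (0.046, [[204.2, 169.3], [204.4, 174.3]]), (0.05, [[204.3, 170.5], [204.4, 175.5]])]
```

View pics/s5.png

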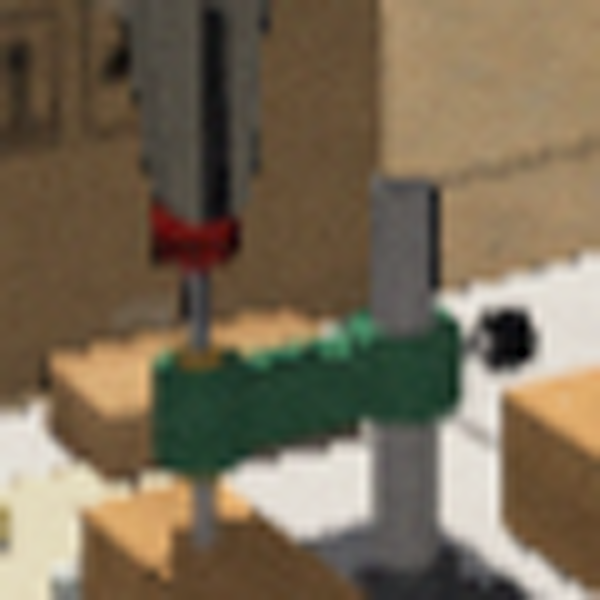

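Run:
```python
from h import *
np.set_printoptions(precision=1,suppress=True)
print("s1 tip exp",S.proj([[.469,.077,.012],[.472,.079,.029]]),"seen approx 238.6,225")
print("s5: tcp,tip,+20 back",S.proj([[.482,.251,.1445],[.482,.251,.1275],[.482,.251,.1645]]))
print("rod at arm top .111",S.proj([[.4815,.2515,.111],[.4815,.2515,.071],[.4815,.2515,.05]]),"seen 205,176")
```

```text
s1 tip exp [[234.7 230.2]
 [235.2 224.2]] seen approx 238.6,225
s5: tcp,tip,+20 back [[204.3 164.8]
 [204.5 170.1]
 [204.1 158.4]]
rod at arm top .111 [[204.4 175.2]
 [204.8 187.4]
 [205.1 193.7]] seen 205,176
```

Measured in the picture, the knob stands at about 24 mm of travel and moves with the fingers, so the closed tips sit further back than stated. I'll go on lowering until it bottoms, checking both force and picture.

```bash
cat > knob.py <<'E'
from h import *
from bench import bot
F=[];st=bot.state();
im=viewer.camera("scene")
h=cv2.cvtColor(im,cv2.COLOR_BGR2HSV).astype(int)[130:185,190:218]
m=(h[...,1]>150)&((h[...,0]<6)|(h[...,0]>174))&(h[...,2]>60)
y,x=np.nonzero(m)
print("z",st["ee_pos"][2].round(4),"F",st["force"].round(1),"knob",(x.mean()+190).round(1),(y.mean()+130).round(1),y.min()+130,y.max()+130,len(x),"travel~",((y.mean()+130-155.9)/.318).round(1))
E
python3 knob.py; python3 -m inch '[0,0,0.0025,0,1, 0,0,0.005,0,1, 0,0,0.005,0,1]'; python3 knob.py;  python3 -m inch '[0,0,0.0025,0,1, 0,0,0.005,0,1, 0,0,0.005,0,1]'; python3 knob.py
```

```text
z 0.1445 F [-0.2  0.6 -0.1] knob 203.6 163.3 160 166 29 travel~ 23.3
time: 12.1
ee_pos: [0.482, 0.2509, 0.1403]
orientation: [2.284, 2.157, -0.0]
force: [-0.6, -0.6, -0.6]
width: 0.006
grip_force: 0.0
z 0.1403 F [-0.6 -0.6 -0.6] knob 203.4 164.7 162 167 29 travel~ 27.6
time: 12.45
ee_pos: [0.4819, 0.251, 0.1363]
orientation: [2.284, 2.157, -0.0]
force: [-0.9, 0.4, -0.6]
width: 0.004
grip_force: 0.0
z 0.1363 F [-0.9  0.4 -0.6] knob 203.1 166.1 164 169 29 travel~ 32.0
```

```bash
python3 -m inch '[0,0,0.0015,0,1, 0,0,0.003,0,1, 0,0,0.003,0,1]'; python3 -m inch '[0,0,0.0015,0,1, 0,0,0.003,0,1, 0,0,0.003,0,1]'; python3 knob.py; python3 -m inch '[0,0,0.0015,0,1, 0,0,0.003,0,1, 0,0,0.003,0,1]';python3 knob.py
```

```text
time: 12.8
ee_pos: [0.482, 0.251, 0.1341]
orientation: [2.284, 2.157, -0.0]
force: [-0.3, -0.5, 0.0]
width: 0.006
grip_force: 0.0
time: 13.1
ee_pos: [0.482, 0.251, 0.1316]
orientation: [2.284, 2.157, -0.0]
force: [-0.2, -0.0, 0.0]
width: 0.007
grip_force: 0.0
z 0.1316 F [-0.2 -0.   0. ] knob 204.1 167.2 165 170 26 travel~ 35.6
time: 13.45
ee_pos: [0.482, 0.251, 0.1292]
orientation: [2.284, 2.157, -0.0]
force: [0.1, -0.3, -0.3]
width: 0.008
grip_force: 0.0
z 0.1292 F [ 0.1 -0.3 -0.3] knob 203.4 168.2 166 171 32 travel~ 38.8
```

```bash
python3 -m inch '[0,0,0.0015,0,1, 0,0,0.003,0,1, 0,0,0.003,0,1]'; python3 -m inch '[0,0,0.0015,0,1, 0,0,0.003,0,1, 0,0,0.003,0,1]'; python3 knob.py; python3 -m inch '[0,0,0.0015,0,1, 0,0,0.0015,0,1]';python3 knob.py
```

```text
time: 13.8
ee_pos: [0.482, 0.251, 0.1268]
orientation: [2.284, 2.157, -0.0]
force: [0.1, -0.2, 0.1]
width: 0.004
grip_force: 0.0
time: 14.1
ee_pos: [0.4821, 0.251, 0.1259]
orientation: [-2.284, -2.156, -0.001]
force: [-3.7, -1.2, 11.9]
width: 0.008
grip_force: 5.8
z 0.1259 F [-3.7 -1.2 11.9] knob 203.8 169.4 167 172 34 travel~ 42.5
time: 14.35
ee_pos: [0.4822, 0.2511, 0.1257]
orientation: [-2.283, -2.156, -0.001]
force: [-6.4, -3.1, 19.5]
width: -0.0
grip_force: 9.9
z 0.1257 F [-6.4 -3.1 19.5] knob 204.1 169.4 167 172 35 travel~ 42.4
```

The rod bottomed: it stalled at z 0.126 with 19.5 N. I lift off and measure the knob's travel unobstructed.

```bash
python3 -m inch '[0,0,-0.01,0,1, 0,0,-0.05,0,1, 0,0,-0.1,0,1, 0,0,-0.15,0,1, -0.25,0,-0.16,0,1, -0.25,0,-0.16,0,1, -0.25,0,-0.16,0,1, -0.25,0,-0.16,0,1, -0.25,0,-0.16,0,1, -0.25,0,-0.16,0,1, -0.25,0,-0.16,0,1]'
python3 - <<'E'
from h import *
np.set_printoptions(precision=4,suppress=True)
def k(im,b):
    x,y,w,h=b;q=cv2.cvtColor(im[y:y+h,x:x+w],cv2.COLOR_BGR2HSV).astype(int)
    m=(q[...,1]>140)&((q[...,0]<7)|(q[...,0]>173))&(q[...,2]>50)
    n,l,s,c=cv2.connectedComponentsWithStats(m.astype(np.uint8)); i=1+np.argmax(s[1:,4]); return c[i]+[x,y],s[i]+[x,y,0,0,0]
S0,T0=cv2.imread("pics/scene0.png"),cv2.imread("pics/top0.png")
S1,T1=viewer.camera("scene"),viewer.camera("top"); cv2.imwrite("pics/s6.png",S1);cv2.imwrite("pics/t6.png",T1)
for a,b in((S0,T0),(S1,T1)):
    cs,ss=k(a,(190,145,30,45)); ct,s2=k(b,(185,190,30,30)); print(cs,ss,ct,s2,tri(cs,ct))
u0=k(S0,(190,145,30,45))[0]
for z0 in(.168,.163):
  P=[S.proj([.4815,.2515,z0-d])[0]-S.proj([.4815,.2515,z0])[0] for d in(.017,.022,.033,.038,.041,.046)]; print(z0,np.array(P)[:,1])
a=cv2.resize(S0[145:205,185:245],(400,400),interpolation=2);b=cv2.resize(S1[145:205,185:245],(400,400),interpolation=2)
cv2.imwrite("pics/p6.png",np.hstack([a,b]))
from go import *
go(KC,.2,6.9)
E
```

```text
time: 15.5
ee_pos: [0.4706, 0.0526, 0.2513]
orientation: [-2.282, -2.159, -0.0]
force: [0.6, 1.2, -0.7]
width: 0.006
grip_force: 0.0
[203.6545 157.1455] [200 154   8   8  55] [198.94 205.54] [196 202   8   8  50] (array([0.4813, 0.2515, 0.1684]), np.float64(0.0005590071480451618))
[204.1607 168.0893] [200 165   9   8  56] [200.8113 206.3962] [197 203   9   8  53] (array([0.4812, 0.251 , 0.1341]), np.float64(0.00013508960911304832))
0.168 [ 5.4183  7.0006 10.4638 12.0298 12.967  14.525 ]
0.163 [ 5.4008  6.978  10.43   11.991  12.9251 14.4781]
pos [0.4706 0.0528 0.2512] head -3.12 tilt [-0. -0. -1.] F [-0.6  1.  -0.3] t 15.6
target [ 0.44   -0.2313  0.2   ] shift [-0.3567 -0.0189  0.0641] turn -0.167
```

View pics/p6.png

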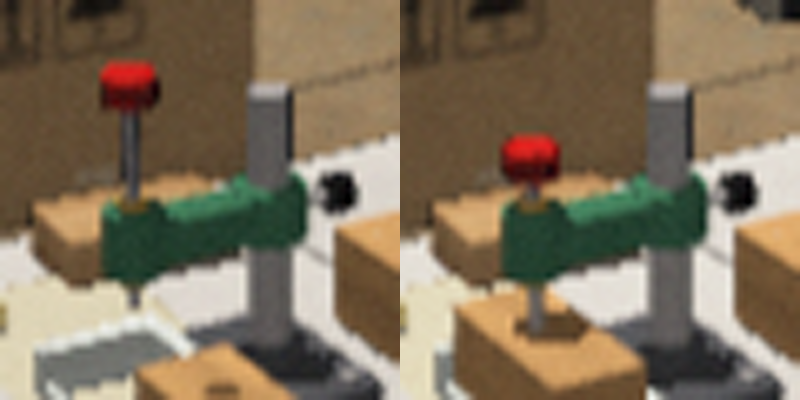

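The unobstructed knob has moved 10.9 px, about 34.5 mm. With its 0 to 5 mm start that makes a travel of 38, so the bore is 28 mm and key 3 is right. The fingertip height disagrees with the text, so I check it by image difference.

Run:
```python
from h import *
np.set_printoptions(precision=1,suppress=True)
p=np.array([.4706,.0528,.2512])
for n,c in(("scene",S),("top",T)):
    a,b=cv2.imread(f"pics/{n}0.png").astype(int),cv2.imread(f"pics/{n[0]}6.png").astype(int)
    m=np.abs(a-b).sum(2)>60; q=c.proj([p,p-[0,0,.017],p+[0,0,.012]]); print(n,q.tolist())
    if n=="scene":
        u,v=q[0].astype(int)
        for r in range(v-14,v+16,1): 
            x=np.nonzero(m[r,u-25:u+26])[0]; print(r,(x.min()+u-25,x.max()+u-25,len(x)) if len(x) else "-",b[r,u])
```

```text
scene [[240.59017715944606, 151.51305227408028], [240.56580678377142, 157.85322605460212], [240.60777062117816, 146.98852507596695]]
137 (np.int64(235), np.int64(248), 14) [68 75 82]
138 (np.int64(235), np.int64(248), 14) [68 77 82]
139 (np.int64(235), np.int64(247), 13) [70 77 83]
140 (np.int64(235), np.int64(247), 13) [67 75 81]
141 (np.int64(235), np.int64(247), 13) [66 78 80]
142 (np.int64(235), np.int64(247), 13) [73 79 84]
143 (np.int64(235), np.int64(247), 13) [72 79 85]
144 (np.int64(235), np.int64(247), 13) [67 77 82]
145 (np.int64(235), np.int64(247), 13) [68 77 83]
146 (np.int64(236), np.int64(247), 12) [66 77 82]
147 (np.int64(238), np.int64(246), 9) [61 72 77]
148 (np.int64(239), np.int64(244), 6) [ 87 108 124]
149 - [106 137 159]
150 - [103 134 156]
151 - [107 140 162]
152 - [105 138 164]
153 - [103 139 165]
154 - [ 97 131 153]
155 - [ 89 119 137]
156 - [ 98 132 157]
157 - [105 138 161]
158 - [106 137 162]
159 - [107 140 164]
160 - [103 139 166]
161 - [102 136 164]
162 - [ 99 131 158]
163 - [101 133 162]
164 - [ 98 135 163]
165 - [ 99 135 164]
166 - [161 181 196]
top [[263.8659381076086, 208.04462725495657], [263.8136524285197, 208.42203398731073], [263.9038376794881, 207.77106195226722]]
```

Tips confirmed about 11 mm behind the TCP when closed. Now to key 3, with tool y turned along the key row so the gripper body stays clear of the cover.

Run:
```python
from go import *
print(bot.state()["qpos"].round(2)); K3=KC-.014*by; print(K3)
go(K3-.005*bx,.16,96.9)
```

```text
[-0.74  0.11  0.61  2.   -0.07  1.06 -0.16]
[ 0.44168  -0.245202]
pos [0.4706 0.0528 0.2512] head -3.12 tilt [-0. -0. -1.] F [-0.6  1.  -0.3] t 15.6
target [ 0.4367 -0.2458  0.16  ] shift [-0.375  -0.022   0.1141] turn 1.333
```

```bash
python3 -m inch '[-0.375,-0.022,0,1,1, -0.375,-0.022,0,1,1, -0.375,-0.022,0,1,1, -0.375,-0.022,0,1,1, -0.375,-0.022,0,1,1, -0.375,-0.022,0,1,1, -0.375,-0.022,0,1,1, -0.375,-0.022,0,1,1, -0.375,-0.022,0,1,1, -0.375,-0.022,0,1,1]'
python3 - <<'E'
from go import *
K3=KC-.014*by; print(bot.state()["qpos"].round(2));go(K3-.005*bx,.16,96.9)
E
```

```text
time: 16.6
ee_pos: [0.4367, -0.2453, 0.2511]
orientation: [-3.054, -0.735, 0.0]
force: [0.2, -0.2, -0.2]
width: 0.003
grip_force: 0.0
[-0.38  0.21  0.96  1.95 -0.19  1.08 -0.44]
pos [ 0.4367 -0.2453  0.2511] head -62.92 tilt [-0.     0.001 -1.   ] F [ 0.2 -0.2 -0.2] t 16.6
target [ 0.4367 -0.2458  0.16  ] shift [-0.0002  0.0006  0.1139] turn 0.3363
```

```bash
python3 -m inch '[0,0.0006,0,0.336,1, 0,0.0006,0,0.336,1, 0,0.0006,0,0.336,1, 0,0.0006,0.06,0.336,1, 0,0.0006,0.114,0.336,1, 0,0.0006,0.16,0.336,1, 0,0.0006,0.18,0.336,1, 0,0.0006,0.18,0.336,1, 0,0.0006,0.18,0.336,1]'
python3 - <<'E'
from go import *
K3=KC-.014*by; go(K3-.005*bx,.09,96.9)
E
```

```text
time: 17.5
ee_pos: [0.4367, -0.2472, 0.1078]
orientation: [3.136, 0.184, 0.001]
force: [-0.4, -0.3, -0.4]
width: 0.005
grip_force: 0.0
pos [ 0.4367 -0.2472  0.1078] head -83.3 tilt [ 0. -0. -1.] F [-0.4 -0.3 -0.4] t 17.5
target [ 0.4367 -0.2458  0.09  ] shift [ 0.0002 -0.0017  0.0223] turn -0.0034
```

```bash
python3 -m inch '[0,-0.0015,0.005,0,1, 0,-0.0015,0.01,0,1, 0,-0.0015,0.015,0,1, 0,-0.0015,0.02,0,1, 0,-0.0015,0.024,0,1, 0,-0.0015,0.024,0,1]'; python3 -m inch '[0,0,0.0025,0,1, 0,0,0.005,0,1, 0,0,0.005,0,1]'; python3 -m inch '[0,0,0.0025,0,1, 0,0,0.005,0,1, 0,0,0.005,0,1]'
```

```text
time: 18.1
ee_pos: [0.4357, -0.2464, 0.0878]
orientation: [-3.136, -0.18, 0.001]
force: [-0.7, -0.1, -0.5]
width: 0.005
grip_force: 0.0
time: 18.4
ee_pos: [0.4359, -0.2466, 0.0841]
orientation: [3.136, 0.18, -0.0]
force: [0.2, -0.6, 0.6]
width: 0.008
grip_force: 0.4
time: 18.7
ee_pos: [0.436, -0.2464, 0.08]
orientation: [3.136, 0.18, -0.0]
force: [-0.0, -0.7, 0.3]
width: 0.004
grip_force: 0.1
```

```bash
python3 -m inch '[0,0,0.0025,0,1, 0,0,0.004,0,1, 0,0,0.004,0,1]'; python3 -m inch '[0,0,0.0015,0,1, 0,0,0.003,0,1, 0,0,0.003,0,1]'
```

```text
time: 19.0
ee_pos: [0.436, -0.2464, 0.0769]
orientation: [3.136, 0.18, 0.0]
force: [-0.5, -0.0, 0.9]
width: 0.004
grip_force: 0.8
time: 19.3
ee_pos: [0.4361, -0.2464, 0.0762]
orientation: [-3.134, -0.179, -0.001]
force: [-5.2, 3.1, 21.4]
width: 0.003
grip_force: 11.1
```

Stalled at 21 N, so the key is at the end of its travel. I rise and check the keys.

```bash
python3 -m inch '[0,0,-0.01,0,1, 0,0,-0.05,0,1, 0,0,-0.12,0,1, 0,0,-0.17,0,1, 0,0.25,-0.22,0,1, 0,0.25,-0.22,0,1, 0,0.25,-0.22,0,1, 0,0.25,-0.22,0,1, 0,0.25,-0.22,0,1, 0,0.25,-0.22,0,1]'
python3 - <<'E'
from h import *
s=viewer.camera("scene");t=viewer.camera("top");cv2.imwrite("pics/s7.png",s);cv2.imwrite("pics/t7.png",t)
for n in("scene0","s7"):
    im=cv2.imread(f"pics/{n}.png")[240:290,275:340]; h=cv2.cvtColor(im,cv2.COLOR_BGR2HSV).astype(int)
    m=((h[...,1]<45)&(h[...,2]>205)).astype(np.uint8); k,l,st,c=cv2.connectedComponentsWithStats(m)
    print(n,[((c[i]+[275,240]).round(1).tolist(),int(st[i,4])) for i in range(1,k) if st[i,4]>8])
a=cv2.resize(s[220:320,265:355],(450,500),interpolation=2);b=cv2.resize(s[150:220,185:235],(340,476),interpolation=2)
cv2.imwrite("pics/p7.png",np.hstack([a,cv2.copyMakeBorder(b,0,24,0,0,0)]))
E
```

```text
time: 20.3
ee_pos: [0.4577, -0.4465, 0.2501]
orientation: [3.137, 0.175, -0.002]
force: [1.2, 0.4, -0.1]
width: 0.007
grip_force: 0.0
scene0 [([284.3, 246.1], 111), ([277.5, 250.9], 53), ([299.9, 258.9], 39), ([310.2, 261.4], 44), ([320.6, 267.0], 43)]
s7 [([284.4, 246.2], 117), ([277.8, 250.9], 56), ([300.3, 256.0], 41), ([309.8, 264.5], 41), ([320.6, 267.1], 44)]
```

View pics/p7.png

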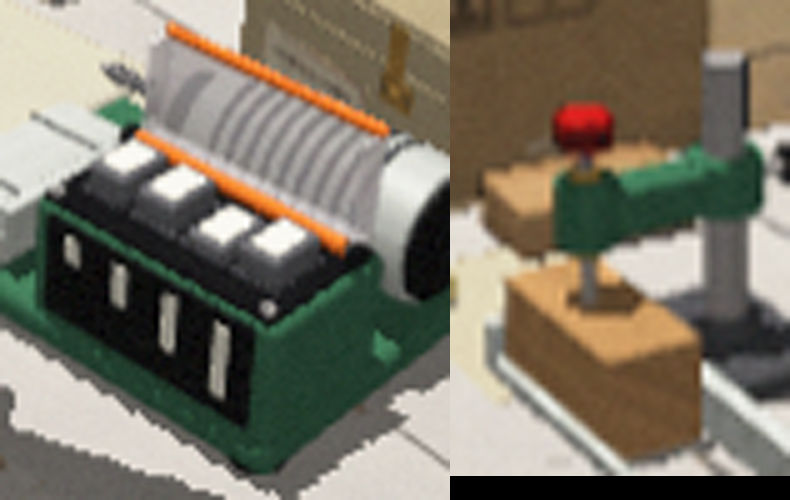

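Key 3 is latched: its row went from 261.4 to 264.5. Key 2 has popped up, from 258.9 to 256.0, and the rod stands in the block. Now the cover, from behind.

Run:
```python
from go import *
go(H+.054*bx,.113,96.9)
```

```text
pos [ 0.459  -0.4436  0.2498] head -83.38 tilt [-0.001  0.002 -1.   ] F [-0.5  0.2 -1.1] t 20.4
target [ 0.5184 -0.2247  0.113 ] shift [ 0.1054 -0.2628  0.1715] turn -0.0047
```

```bash
python3 -m inch '[0.105,-0.263,0,0,1, 0.105,-0.263,0,0,1, 0.105,-0.263,0,0,1, 0.105,-0.263,0,0,1, 0.105,-0.263,0,0,1, 0.105,-0.263,0,0,1, 0.105,-0.263,0,0,1, 0.105,-0.263,0.05,0,1, 0.105,-0.263,0.1,0,1, 0.105,-0.263,0.15,0,1, 0.105,-0.263,0.168,0,1, 0.105,-0.263,0.168,0,1, 0.105,-0.263,0.168,0,1]'
python3 - <<'E'
from go import *
go(H-.0*bx,.113,96.9)
E
```

```text
time: 21.7
ee_pos: [0.5188, -0.2279, 0.1176]
orientation: [3.135, 0.178, 0.003]
force: [0.2, 0.2, 1.1]
width: 0.007
grip_force: 0.0
pos [ 0.5188 -0.2279  0.1176] head -83.51 tilt [ 0.002 -0.001 -1.   ] F [0.2 0.2 1.1] t 21.7
target [ 0.4648 -0.2312  0.113 ] shift [-0.0675 -0.0035  0.0057] turn -0.0068
```

```bash
python3 -m inch '[-0.015,-0.0035,0,0,1, -0.03,-0.0035,0,0,1, -0.045,-0.0035,0,0,1, -0.06,-0.0035,0,0,1, -0.075,-0.0035,0,0,1, -0.09,-0.0035,0,0,1, -0.1,-0.0035,0,0,1, -0.1,-0.0035,0,0,1]'; python3 -m inch '[-0.002,0,0.004,0,1, -0.004,0,0.008,0,1, -0.006,0,0.012,0,1, -0.008,0,0.016,0,1, -0.01,0,0.02,0,1, -0.01,0,0.02,0,1]'
python3 - <<'E'
from go import *
go(H-.036*bx,.096,96.9)
E
```

```text
time: 22.5
ee_pos: [0.4364, -0.2328, 0.1159]
orientation: [-3.135, -0.177, 0.002]
force: [0.7, 0.5, 1.3]
width: 0.003
grip_force: 0.0
time: 23.1
ee_pos: [0.43, -0.2336, 0.0996]
orientation: [-3.136, -0.179, 0.001]
force: [-0.3, 0.5, 0.7]
width: 0.006
grip_force: 0.0
pos [ 0.43   -0.2336  0.0996] head -83.45 tilt [-0.001  0.    -1.   ] F [-0.3  0.5  0.7] t 23.1
target [ 0.4291 -0.2355  0.096 ] shift [-0.0014  0.0022  0.0046] turn -0.0059
```

```bash
python3 -m inch '[0,0,0.0015,0,1, 0,0,0.003,0,1, 0,0,0.0045,0,1, 0,0,0.0045,0,1]'; python3 -m inch '[0,0,0.001,0,1, 0,0,0.002,0,1, 0,0,0.002,0,1]'
```

```text
time: 23.5
ee_pos: [0.4306, -0.2337, 0.0965]
orientation: [3.136, 0.18, 0.0]
force: [0.5, -0.4, 0.5]
width: 0.006
grip_force: 0.0
time: 23.8
ee_pos: [0.4305, -0.2338, 0.0951]
orientation: [-3.136, -0.18, -0.0]
force: [-1.0, 0.1, 2.8]
width: 0.005
grip_force: 1.5
```

```bash
python3 -m inch '[0,0,0.001,0,1, 0,0,0.002,0,1, 0,0,0.002,0,1]'; python3 -m inch '[0,0,-0.01,0,1, 0,0,-0.05,0,1, 0,0,-0.12,0,1, 0,0,-0.17,0,1, 0,0.25,-0.22,0,1, 0,0.25,-0.22,0,1, 0,0.25,-0.22,0,1, 0,0.25,-0.22,0,1, 0,0.25,-0.22,0,1, 0,0.25,-0.22,0,1, 0,0.25,-0.22,0,1, 0,0.25,-0.22,0,1]'
python3 - <<'E'
from h import *
np.set_printoptions(precision=4,suppress=True)
s=viewer.camera("scene");t=viewer.camera("top");cv2.imwrite("pics/s8.png",s);cv2.imwrite("pics/t8.png",t)
def org(im,b):
    x,y,w,h=b;q=cv2.cvtColor(im[y:y+h,x:x+w],cv2.COLOR_BGR2HSV).astype(int)
    m=((q[...,1]>150)&(q[...,0]>4)&(q[...,0]<17)&(q[...,2]>140)).astype(np.uint8)
    k,l,st,c=cv2.connectedComponentsWithStats(m); return [(c[i]+[x,y],st[i,:4]+[x,y,0,0],st[i,4]) for i in range(1,k) if st[i,4]>15]
a=org(s,(275,215,85,90));b=org(t,(322,195,60,50));print(a,b)
for i in a:
  for j in b: print(tri(i[0],j[0]))
for th in(0,.06,.15):
    f=.052*np.cos(th)-.016*np.sin(th);z=.089+.052*np.sin(th)+.016*np.cos(th);P=[.4648-f*.993,-.2312-f*.12,z];print(th,S.proj(P),T.proj(P))
h=cv2.cvtColor(s[240:290,275:340],cv2.COLOR_BGR2HSV).astype(int);m=((h[...,1]<60)&(h[...,2]>180)).astype(np.uint8);k,l,st,c=cv2.connectedComponentsWithStats(m)
print("white",[((c[i]+[275,240]).round(1).tolist(),int(st[i,4])) for i in range(1,k) if st[i,4]>8])
E
python3 knob.py
```

```text
time: 24.1
ee_pos: [0.4306, -0.2338, 0.0949]
orientation: [-3.134, -0.179, -0.001]
force: [-5.2, 3.2, 21.8]
width: 0.006
grip_force: 11.0
time: 25.3
ee_pos: [0.4541, -0.4304, 0.269]
orientation: [-3.135, -0.184, -0.0]
force: [-0.1, 0.1, -0.3]
width: 0.006
grip_force: 0.0
[(array([298.9011, 262.1209]), array([277, 250,  44,  25]), np.int32(91))] []
0 [[298.2436 263.1927]] [[353.7342 229.8061]]
0.06 [[298.6603 261.7766]] [[353.9238 229.47  ]]
0.15 [[299.3897 259.6365]] [[354.185  228.8559]]
white [([307.4, 253.2], 1041), ([320.4, 244.0], 25), ([336.9, 254.4], 18), ([338.4, 260.3], 12)]
z 0.2693 F [ 0.1  0.4 -0.6] knob 204.1 167.8 165 172 48 travel~ 37.3
```

The cover stalled at tip height 0.107 m, which is exactly the shut height, and its front edge lies at the shut row in the scene view. Everything is clear, so I hand in.

```bash
python3 -m inch '[0,0,0,0,1, 0,0,0,0,1, 0,0,0,0,1]'; python3 -c "
from bench import ticket
print(ticket.finish_job())"
```

```text
time: 25.75
ee_pos: [0.4534, -0.4323, 0.2695]
orientation: [-3.136, -0.18, -0.0]
force: [-0.2, 0.6, 0.8]
width: 0.008
grip_force: 0.0
the job is handed in; nothing more can be done
None
```

I handed the job in at 25.75 s (verdict not shown): the block is at the stop, the rod stands in its hole (measured as 28 mm), the 28 mm key is latched with the 20 mm one up, and the cover is shut.

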